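# Lock the light-source cover with its quarter-turn stud

## Task

The cover of the microscope's light-source box is missing one of its two quarter-turn studs. Take the stud with the straight bar-shaped grip out of its holder, line its foot up with the open slot in the cover, push it in until its flange lies flat on the cover, then give it a quarter turn, either way, so that its grip stands square across the slot, and let go. Leave the round-headed and star-headed pins standing in their holders.

Things in the scene. Friction and masses are not known exactly. Their poses are not given: they have to be found in the camera images.
- stud: Loose stud, 85-170 g, upright at any yaw. Origin: centre of underside of its round steel flange (58 mm dia, 5 thick), z up. Above it a black bar grip 50 (x) x 14 (y) mm, z 5 to 39. Below, a 12 mm shank, then a cross-bar foot 44 (x) x 10 (y), z -14 to -22. Flange rests on a fixed grey ring, 68 mm outside, 50 inside, 30 high; foot hangs loose in it: lift 25 mm to clear.
- slot (a point): Centre of the slot at the cover's top face, 80 mm above the table, z up. Through slot 54 (x) x 20 (y) mm, 3 mm chamfer, in a fixed level 8 mm panel, 170 x 250, on a white box; hollow below. The foot fits only along x, either way round, within 10 deg; flange down, it hangs 6 mm clear under the panel and turns freely, no spring or stop. A like stud, fixed and locked, is 130 mm off along -y.
- round_pin: Bystander: round-headed loose pin, 140 g, in a like holder ring. Origin: centre of the underside of its 58 x 5 mm steel flange, z up. Above: black cylindrical knob 42 mm across, 32 high; below: plain 40 mm round shank, 22 mm long.
- star_pin: Bystander: star-headed loose pin, 140 g, in a like holder ring. Origin: centre of the underside of its 58 x 5 mm steel flange, z up. Above: black five-lobed knob 50 mm across, 30 high; below: plain 40 mm round shank, 22 mm long.
Things that resemble listed ones, but are neither listed nor needed, are in the scene too. Leave any purple or yellow look-alike of the stud alone.

How it is judged:
By the outcome, as a careful person would: the job done as asked, in the order asked, and still so for the second after the job is handed in, with the robot touching nothing.
It also fails if it takes over 42 s, if anything falls off the work surface, if the arm or the gripper's body presses on something with over 40 N, if the wrist force passes 120 N, or if a joint passes its speed limit or range.

## Robot

A 6-joint arm with a two-finger parallel gripper is mounted at the origin on the work surface. World frame = base frame: x ahead of the robot, y to its left, z up, the work surface at z = 0. Lengths are in mm, angles in rad, forces in N, time in s.
With the tool pointing down it reaches from about 300 to 775 mm from the base axis. Payload 14.6 kg.
Tool frame: the origin (TCP) lies midway between the tips of the shut fingers; the grasp point (between the pads) lies manip.grasp_offset behind it (manip.grasp_offset is the distance from the TCP to the grasp point, in mm); z points along the fingers, y is the direction in which the jaws open and shut (so a half turn about z gives the same grasp; the last joint's range is limited). The gripper opens to 94 mm and grips with 3 to 60 N. Pads are 16 mm wide; open, the fingers measure 119 mm over their backs; the gripper's body (75 mm by 177 mm) begins 78 mm behind the grasp point.
Start: joints at [1.065, 0.3, 1.521, -0, 1.321, -0.067], TCP at [233.665, 497.885, 205.446] pointing down, gripper open.
Joint ranges: [-3.03, 3.03], [-0.79, 2.21], [0.23, 2.52], [-1.04, 4.18], [0, 3.07], [-2.55, 2.55]. Speed limits (rad/s): [2.22, 2.22, 2.57, 3.14, 3.14, 3.14].

## Interface

Orientations are given as [roll, pitch, yaw] about the fixed x, y, z axes, in that order (R = Rz(yaw) Ry(pitch) Rx(roll)).
In Python, from cell import monitor, vision, order, manip gives the robot as it stands.
- The arm moves only by the shell command python3 -m jog 'ROWS' [FORCE]. ROWS is JSON, a list of rows, each a list of 7 numbers: the shift along the tool's x, y, z in cm, then the turn, a rotation vector about the tool's x, y, z in rad, then the opening in per cent of the stroke, from 0 (shut) to 100 (fully open). In form: [[tx, ty, tz, rx, ry, rz, jaw], ...]. A call has 1 to 8 rows; each row shifts and turns the commanded pose from where the row before left it, along the tool's axes as they then stand; what a row does not reach is not made up. A row lasts 1/10 s, in which the tool goes at most 50 mm and 8.59 degrees, less where a joint would pass 70% of its speed; a pose out of reach is approached as far as the arm can. A call is refused whole if a number of a shift passes 5 or a number of a turn 0.15, either way. A call with a gripper value outside its range is refused whole. The fingers move at their own pace and stop on an object; FORCE is the grip in N (left out, the last holds). Time passes only in rows, so rows that do not move let the fingers close. It gives the time, the measured TCP pose, the force and the opening at its end, in the units of the state.
- monitor.read_state(): the state, without advancing time (a new reading comes with each control period).
- vision.camera(name): name is "scene" or "top" or "wrist"; returns a dict with "color" (480x640x3 uint8, blue, green, red), "fx", "fy", "cx", "cy" (pixels), "cam_to_world" (4x4, takes a point from camera to world coordinates); the wrist camera has in their place "tool_from_camera" (4x4, takes a point from camera to tool coordinates, whose origin is the TCP and whose axes are the flange's). Camera axes: x right, y down, z forward; pixel columns grow to the right and rows downward; lengths in mm; the calibration is good to about 2 mm. A picture is of the moment at which its call begins: read the wrist's pose just before it. There is no depth.
- order.sign_off(): hands the job in, once; it reports no verdict.
The state is a dict: "clock": time; "joints": joint angles; "qd": joint speeds; "effort": joint torques, N m; "eef_pos": TCP position; "eef_rot": TCP orientation; "wrist_force": force on the tool from outside, world axes, zero at the start; "moment": the same for the moment, N m; "finger_gap": finger opening in mm.
Only numpy, scipy, OpenCV 4.12 (cv2) and the standard library are available. Lean on these libraries where they do the work, as an engineer would, in place of code of your own. Each camera call takes 0.05 s, during which the arm holds its last target.

## Working session

There is one attempt and no reset: what is moved stays moved. The work goes in short steps, Python scripts to look and compute and a shell command to move; the robot and the scene stay as the last step left them, time stands still between calls to the robot, and variables do not carry over. Pictures are saved under pics/ and viewed, and the job is handed in when it is done.

```bash
ls; mkdir -p pics
cat > h.py <<'E'
import numpy as np,cv2
from cell import monitor,vision,order,manip
from scipy.spatial.transform import Rotation as R
def grab(n,f):
    s=monitor.read_state(); c=vision.camera(n); cv2.imwrite('pics/'+f+'.png',c['color'])
    if 'cam_to_world' in c: T=np.array(c['cam_to_world'])
    else:
        W=np.eye(4);W[:3,:3]=R.from_euler('xyz',s['eef_rot']).as_matrix();W[:3,3]=s['eef_pos'];T=W@np.array(c['tool_from_camera'])
    d=dict(T=T,K=np.array([c['fx'],c['fy'],c['cx'],c['cy']],float)); np.savez('pics/'+f+'.npz',**d); return c['color'],d
def load(f):
    return cv2.imread('pics/'+f+'.png'),dict(np.load('pics/'+f+'.npz'))
def pt(d,u,v,z):
    fx,fy,cx,cy=d['K'];T=d['T'];r=T[:3,:3]@np.array([(u-cx)/fx,(v-cy)/fy,1]);o=T[:3,3]
    return o+r*(z-o[2])/r[2]
def px(d,p):
    q=np.linalg.inv(d['T'])@np.append(p,1);fx,fy,cx,cy=d['K'];return np.array([fx*q[0]/q[2]+cx,fy*q[1]/q[2]+cy])
E
python3 - <<'E'
from h import *
for n in('scene','top','wrist'): 
    c,d=grab(n,n+'1'); print(n,d['K'],d['T'].round(3).tolist())
print(monitor.read_state(),manip.grasp_offset)
E
```

```text
pics
scene [584.19091272 584.19091272 322.71829249 247.04678974] [[0.741, 0.524, -0.419, 940.566], [0.671, -0.579, 0.463, -370.973], [-0.0, -0.625, -0.781, 976.69], [0.0, 0.0, 0.0, 1.0]]
top [578.60263568 578.60263568 327.01550919 237.1814891 ] [[-0.001, -0.997, 0.078, 380.291], [-1.0, -0.001, -0.024, 145.666], [0.024, -0.078, -0.997, 1222.377], [0.0, 0.0, 0.0, 1.0]]
wrist [362.79756492 362.79756492 319.22780526 241.62167036] [[0.425, 0.878, 0.219, 169.646], [0.905, -0.412, -0.104, 527.419], [-0.001, 0.242, -0.97, 383.045], [0.0, 0.0, 0.0, 1.0]]
{'clock': 0.15, 'joints': array([ 1.06540665e+00,  3.00334387e-01,  1.52141078e+00, -1.57030249e-05,
        1.32069014e+00, -6.66012334e-02]), 'qd': array([-0.00095093, -0.00049309, -0.00175238,  0.00012145, -0.00043242,
        0.00010604]), 'effort': array([-2.38125394e-03, -5.31963837e+01, -3.52820921e+01,  7.07505341e-02,
        2.35531863e-02, -6.77045978e-05]), 'eef_pos': array([233.57993905, 497.72964076, 205.03336504]), 'eef_rot': array([-3.14075086e+00, -4.09028258e-05,  2.70280808e+00]), 'wrist_force': array([ 1.20450174,  0.27506246, -0.26585971]), 'moment': array([0.03521377, 0.00058454, 0.07708234]), 'finger_gap': 93.73625930454243} 18.8
```

View pics/top1.png

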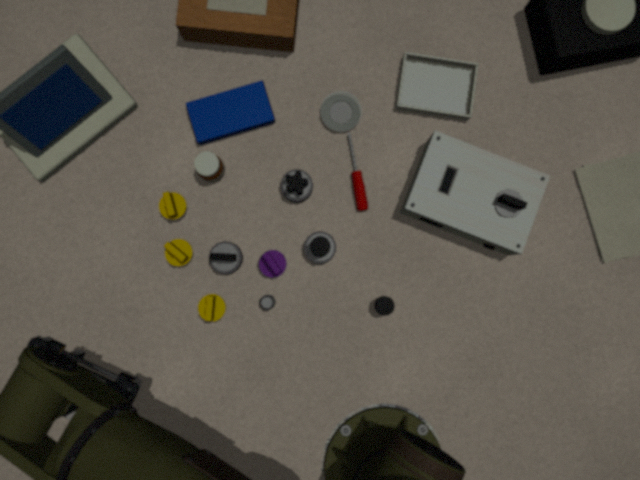

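View pics/scene1.png

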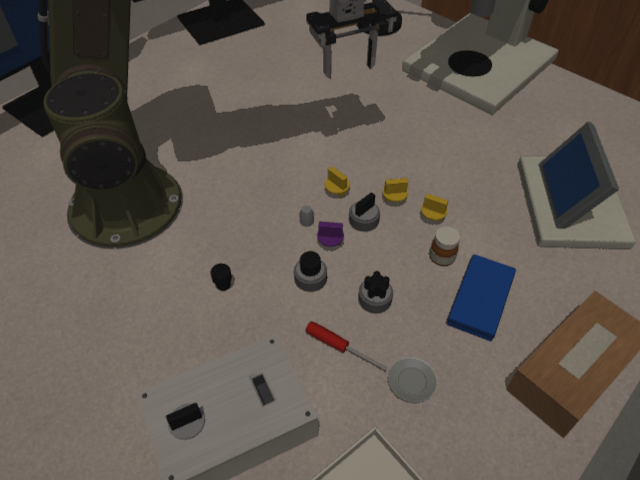

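View pics/wrist1.png

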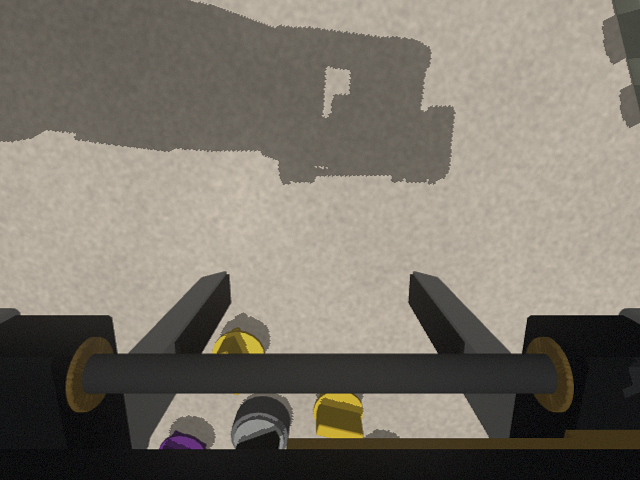

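Top view candidates:
- Black bar on a steel flange in a grey ring at (225,257). This is the stud.
- Fixed stud on the cover at (510,203).
- Yellow look-alikes at (173,206), (178,252) and (212,307), and a purple one at (272,263).
- Round pin at (320,247) and star pin at (296,185).

The slot is at (448,180). I'll check it with close crops and measure.

Run:
```python
from h import *
c,d=load('top1')
a=cv2.resize(c[225:290,190:260],None,fx=6,fy=6,interpolation=cv2.INTER_CUBIC)
b=cv2.resize(c[120:260,395:555],None,fx=2.7,fy=2.78,interpolation=cv2.INTER_CUBIC)
s,ds=load('scene1')
e=cv2.resize(s[180:240,335:395],None,fx=6,fy=6,interpolation=cv2.INTER_CUBIC)
h=max(a.shape[0],b.shape[0]);o=np.zeros((400,800,3),np.uint8)
o[:390,:390]=a[:390,:390]; o[:389,395:795]=b[:389,:400]; cv2.imwrite('pics/crop1.png',o)
cv2.imwrite('pics/crop2.png',e)
g=cv2.cvtColor(c,cv2.COLOR_BGR2GRAY)
def dark(g,x0,y0,x1,y1,t):
    m=(g[y0:y1,x0:x1]<t).astype(np.uint8)
    cs,_=cv2.findContours(m,cv2.RETR_EXTERNAL,cv2.CHAIN_APPROX_NONE)
    k=max(cs,key=cv2.contourArea)+[x0,y0]
    return cv2.minAreaRect(k.astype(np.float32)),cv2.contourArea(k.astype(np.float32))
def rep(n,r,d,z):
    (u,v),wh,an=r; bx=cv2.boxPoints(r); P=np.array([pt(d,*q,z) for q in bx]); C=pt(d,u,v,z)
    e1=P[1]-P[0];e2=P[2]-P[1]; L=e1 if np.linalg.norm(e1)>np.linalg.norm(e2) else e2
    print(n,(round(u,1),round(v,1)),C.round(1),'size',np.linalg.norm(e1).round(1),np.linalg.norm(e2).round(1),'yaw',np.degrees(np.arctan2(L[1],L[0])).round(1)%180)
for t in(50,60,70):
    rep('stud',dark(g,205,250,242,266,t)[0],d,69)
    rep('slot',dark(g,436,160,462,200,t)[0],d,80)
    rep('fixed',dark(g,490,185,530,220,t)[0],d,119)
gs=cv2.cvtColor(s,cv2.COLOR_BGR2GRAY)
for t in(50,70):
    rep('slotS',dark(gs,250,370,278,408,t)[0],ds,80)
# panel corners
m=((g>110)).astype(np.uint8);
```

```text
stud (222.0, 257.0) [431.4 326.9  69. ] size 51.9 19.7 yaw 95.0
slot (447.3, 179.8) [ 585.8 -123.1   80. ] size 50.4 17.5 yaw 159.0
fixed (510.0, 202.6) [ 534.5 -235.2  119. ] size 24.9 57.7 yaw 68.9
stud (222.5, 258.0) [429.4 325.9  69. ] size 23.8 53.4 yaw 90.0
slot (447.3, 179.8) [ 585.7 -123.1   80. ] size 52.0 19.0 yaw 158.0
fixed (509.9, 202.9) [ 533.8 -234.9  119. ] size 27.4 59.4 yaw 71.5
stud (223.0, 258.0) [429.4 324.9  69. ] size 27.8 55.4 yaw 90.0
slot (447.4, 179.7) [ 586.  -123.3   80. ] size 54.2 20.3 yaw 158.0
fixed (509.9, 202.9) [ 533.9 -235.   119. ] size 29.1 59.8 yaw 68.6
slotS (262.4, 389.4) [ 586.7 -128.5   80. ] size 18.3 50.2 yaw 157.7
slotS (262.4, 389.2) [ 586.5 -128.3   80. ] size 20.1 52.6 yaw 157.4
```

View pics/crop1.png

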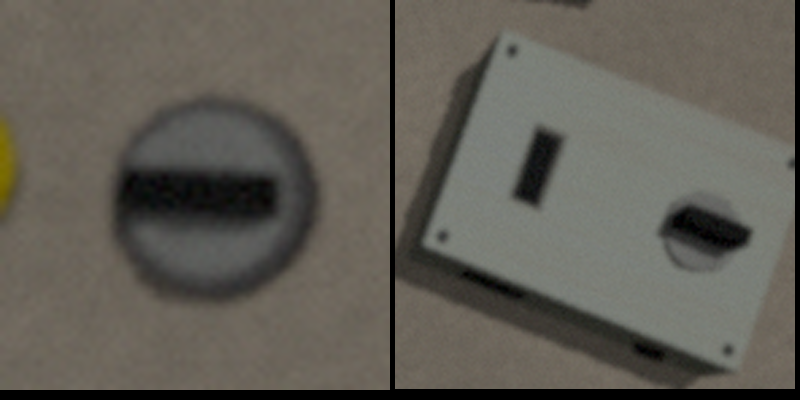

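View pics/crop2.png

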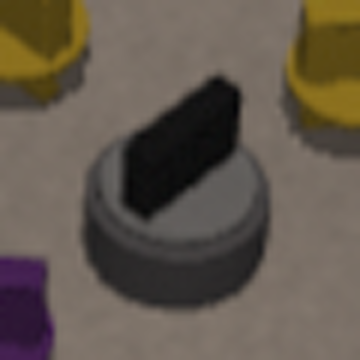

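The stud is confirmed: a steel flange in a grey ring with a black bar grip, at top (225,257). The scene crop agrees. The slot is the dark rectangle at top (447,180), and the two views disagree by 5 mm in y, so I'll refine it with the wrist camera.

Next I'll fit the flange and work out the first move.

```bash
cat >> h.py <<'E'
def go(p,yaw):
    s=monitor.read_state();Rm=R.from_euler('xyz',s['eef_rot']);
    d=Rm.inv().apply(np.array(p)-s['eef_pos'])
    Rt=R.from_euler('xyz',[np.pi,0,np.radians(yaw)])
    rv=(Rm.inv()*Rt).as_rotvec()
    print('now',s['eef_pos'].round(1),np.degrees(s['eef_rot']).round(1),'t',s['clock'],'F',s['wrist_force'].round(1),'gap',round(s['finger_gap'],1)); print('shift cm',(d/10).round(2),'rotvec',rv.round(3),'dist',np.linalg.norm(d).round(1))
E
python3 - <<'E'
from h import *
c,d=load('top1')
# ring/flange vs background: use scene bar & top bar triangulation
g=cv2.cvtColor(c,cv2.COLOR_BGR2GRAY)
hsv=cv2.cvtColor(c,cv2.COLOR_BGR2HSV)
m=((hsv[...,1]<28)|(g<60)).astype(np.uint8)[232:285,200:250]
m=cv2.morphologyEx(m,cv2.MORPH_OPEN,np.ones((3,3),np.uint8))
cs,_=cv2.findContours(m,cv2.RETR_EXTERNAL,cv2.CHAIN_APPROX_NONE)
k=max(cs,key=cv2.contourArea)+[200,232]
(u,v),r=cv2.minEnclosingCircle(k.astype(np.float32));print(u,v,r,pt(d,u,v,30).round(1))
E
python3 -c "
from h import *
go([430,327,205],90)"
```

```text
225.15231323242188 257.8609313964844 16.95025062561035 [431.4 326.5  30. ]
now [233.6 497.7 205. ] [-180.    -0.   154.9] t 0.15 F [ 1.2  0.3 -0.3] gap 93.7
shift cm [-2.503e+01 -7.110e+00  1.000e-02] rotvec [-1.000e-03  0.000e+00  1.132e+00] dist 260.2
```

```bash
python3 -m jog '[[-3.1,-0.9,0,0,0,0,60],[-3.1,-0.9,0,0,0,0,60],[-3.1,-0.9,0,0,0,0,60],[-3.1,-0.9,0,0,0,0,60],[-3.1,-0.9,0,0,0,0,60],[-3.1,-0.9,0,0,0,0,60],[-3.1,-0.9,0,0,0,0,60],[-3.1,-0.9,0,0,0,0,60]]'; python3 -m jog '[[0,0,0,0,0,0.14,60],[0,0,0,0,0,0.14,60],[0,0,0,0,0,0.14,60],[0,0,0,0,0,0.14,60],[0,0,0,0,0,0.14,60],[0,0,0,0,0,0.14,60],[0,0,0,0,0,0.14,60],[0,0,0,0,0,0.14,60]]'; python3 -c "
from h import *
go([431,326.5,140],90); c,d=grab('wrist','wrist2'); go([431,326.5,140],90)"
```

```text
clock: 0.95
eef_pos: [428.4, 326.3, 205.3]
eef_rot: [-3.141, -0.0, 2.703]
wrist_force: [-0.0, 0.2, -0.2]
finger_gap: 56.3
clock: 1.75
eef_pos: [427.5, 327.3, 205.2]
eef_rot: [-3.141, 0.0, 1.577]
wrist_force: [0.4, 0.2, 0.1]
finger_gap: 56.5
now [427.5 327.3 205.2] [-180.     0.    90.4] t 1.75 F [0.4 0.2 0.1] gap 56.5
shift cm [-0.08  0.35  6.52] rotvec [-0.     0.     0.006] dist 65.3
now [427.5 327.3 205.2] [-180.     0.    89.9] t 1.8 F [0.4 0.  0.7] gap 56.9
shift cm [-0.08  0.35  6.52] rotvec [-0.     0.    -0.003] dist 65.3
```

View pics/wrist2.png

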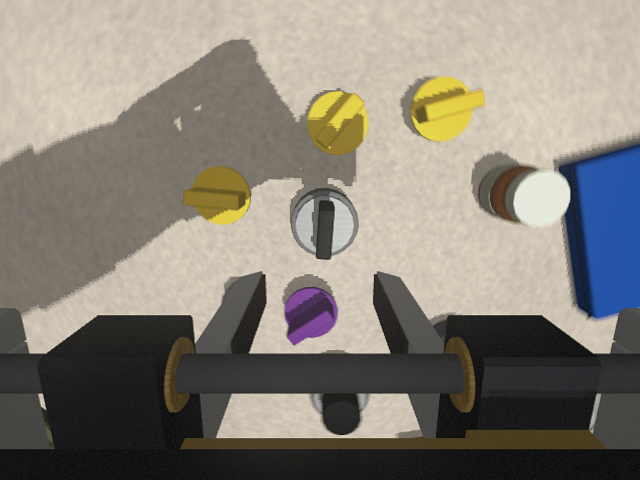

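The stud sits at about (325,222) in the wrist view, with its bar nearly vertical. The purple one is at (311,313) and the yellow ones are at (338,122), (221,195) and (441,108).

```bash
cat > m.py <<'E'
from h import *
c,d=load('wrist2')
g=cv2.cvtColor(c,cv2.COLOR_BGR2GRAY);hsv=cv2.cvtColor(c,cv2.COLOR_BGR2HSV)
x0,y0,x1,y1=300,180,352,275
m=(g[y0:y1,x0:x1]<75).astype(np.uint8)
cs,_=cv2.findContours(m,cv2.RETR_EXTERNAL,cv2.CHAIN_APPROX_NONE);k=max(cs,key=cv2.contourArea)+[x0,y0]
print(cv2.minAreaRect(k),cv2.boundingRect(k))
# bar edges per row
for r in range(196,264,6):
    q=np.where(g[r,x0:x1]<75)[0]; 
    if len(q): print(r,q.min()+x0,q.max()+x0, np.median(g[r,x0:x1][q]))
cv2.imwrite('pics/crop3.png',cv2.resize(c[175:275,280:370],None,fx=6,fy=6,interpolation=cv2.INTER_CUBIC))
E
python3 m.py
```

```text
((324.4847717285156, 229.21322631835938), (15.246869087219238, 58.49382781982422), 4.085616588592529) (316, 200, 18, 59)
196 303 345 62.0
202 319 332 41.0
208 319 333 45.0
214 318 333 61.0
220 318 332 62.0
226 318 332 64.0
232 317 331 63.0
238 317 331 63.0
244 316 330 64.0
250 316 330 65.0
256 316 330 63.0
```

View pics/crop3.png

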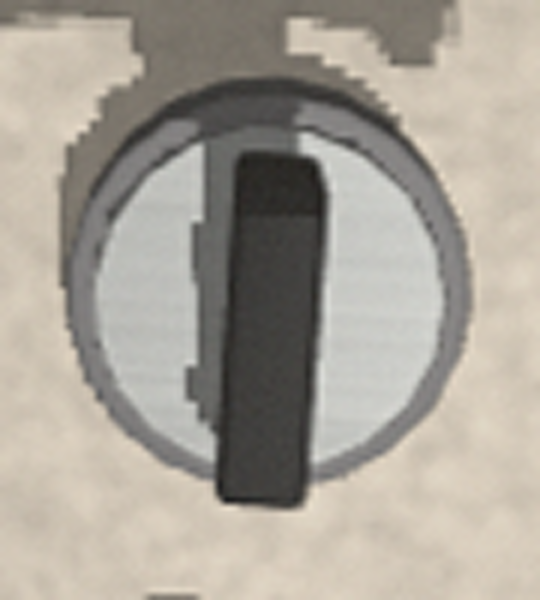

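Run:
```python
from h import *
c,d=load('wrist2')
f=lambda x,y,z:pt(d,x/6+280,y/6+175,z)
P=[f(*q,69) for q in((235,212),(325,214),(303,507),(217,498))]
for p in P:print(p.round(1))
a=(P[0]+P[1])/2;b=(P[2]+P[3])/2;C=(a+b)/2;print('bar C',C.round(1),'L',np.linalg.norm(a-b),'W',np.linalg.norm(P[0]-P[1]),'yaw',np.degrees(np.arctan2(*(a-b)[[1,0]])))
print('flange',f(270,301,35).round(1),'w',np.linalg.norm(f(95,301,35)-f(445,301,35)))
go([C[0],C[1],110],np.degrees(np.arctan2(*(a-b)[[1,0]])))
```

```text
[426.8 346.9  69. ]
[439.9 346.7  69. ]
[437.3 302.1  69. ]
[424.3 303.4  69. ]
bar C [432.1 324.8  69. ] L 44.07504513915612 W 13.116480028823643 yaw 86.73330940412836
flange [432.6 326.8  35. ] w 57.069703607962516
now [427.5 327.3 205.2] [-180.     0.    89.9] t 1.8 F [0.4 0.  0.7] gap 56.9
shift cm [-0.25  0.46  9.52] rotvec [-0.     0.     0.054] dist 95.3
```

```bash
python3 -m jog '[[-0.08,0.49,1.0,0,0,0.052,60],[0,0,4,0,0,0,60],[0,0,4,0,0,0,60],[0,0,4,0,0,0,60],[0,0,0,0,0,0,60]]' 30; python3 -c "
from h import *
go([432.4,326.5,40],87)
c,d=grab('wrist','wrist3')"
```

```text
clock: 2.3
eef_pos: [430.2, 325.1, 70.9]
eef_rot: [-3.135, 0.005, 1.533]
wrist_force: [-0.7, 0.4, 0.6]
finger_gap: 56.4
now [430.2 325.1  70.9] [-179.6    0.3   87.9] t 2.3 F [-0.7  0.4  0.6] gap 56.4
shift cm [0.17 0.24 3.09] rotvec [-0.007  0.005  0.015] dist 31.0
```

View pics/wrist3.png

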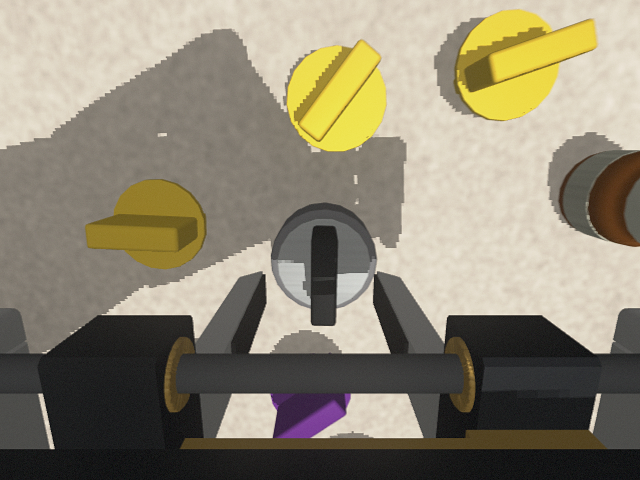

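The bar at (324,275) lies parallel between the fingers. I'll descend and grip.

```bash
python3 -m jog '[[0.15,0.2,1.5,0,0,0.01,60],[0,0,1.55,0,0,0,60],[0,0,0,0,0,0,60]]' 30;  python3 -m jog '[[0,0,0,0,0,0,0],[0,0,0,0,0,0,0],[0,0,0,0,0,0,0],[0,0,0,0,0,0,0],[0,0,0,0,0,0,0],[0,0,0,0,0,0,0]]' 35; python3 -c "
from h import *
go([432.4,326.5,75],87)
c,d=grab('wrist','wrist4')"
```

```text
clock: 2.65
eef_pos: [434.6, 328.0, 44.6]
eef_rot: [-3.141, 0.0, 1.521]
wrist_force: [-0.6, -1.1, 0.4]
finger_gap: 56.2
clock: 3.25
eef_pos: [434.5, 328.0, 45.1]
eef_rot: [3.142, -0.0, 1.521]
wrist_force: [-0.6, -0.1, 2.6]
finger_gap: 13.7
now [434.5 328.   45.1] [180.   -0.   87.1] t 3.25 F [-0.6 -0.1  2.6] gap 13.7
shift cm [-0.16 -0.2  -2.99] rotvec [ 0.    -0.     0.002] dist 30.0
```

View pics/wrist4.png

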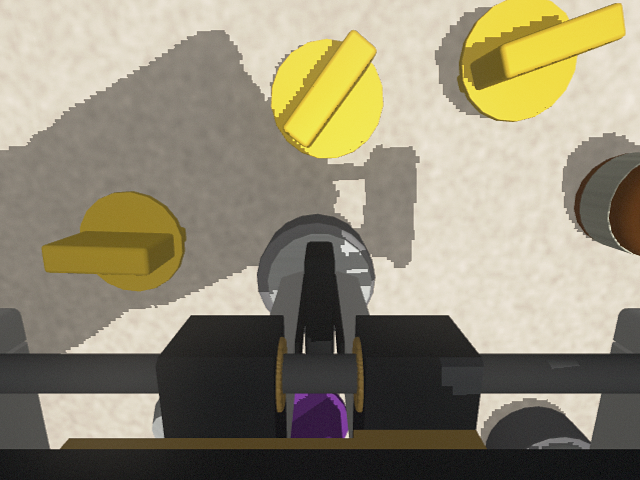

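```bash
python3 -m jog '[[0,0,-1,0,0,0,0],[0,0,-2,0,0,0,0],[0,0,-3,0,0,0,0],[0,0,-3,0,0,0,0],[0,0,-3,0,0,0,0],[0,0,-2,0,0,0,0],[0,0,-1,0,0,0,0],[0,0,0,0,0,0,0]]' 40; python3 -c "
from h import *
go([586,-125,195],158)
c,d=grab('wrist','wrist5');grab('scene','scene5')"
```

```text
clock: 4.1
eef_pos: [434.8, 328.2, 196.2]
eef_rot: [3.14, -0.001, 1.521]
wrist_force: [0.2, -0.2, -2.1]
finger_gap: 13.8
now [434.8 328.2 196.2] [ 1.799e+02 -1.000e-01  8.710e+01] t 4.1 F [ 0.2 -0.2 -2.1] gap 13.8
shift cm [-44.51  17.36   0.09] rotvec [ 0.002 -0.    -1.237] dist 477.8
```

View pics/wrist5.png

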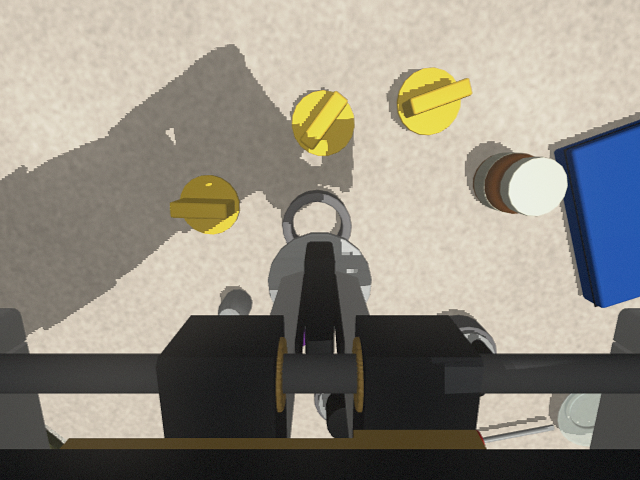

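View pics/scene5.png

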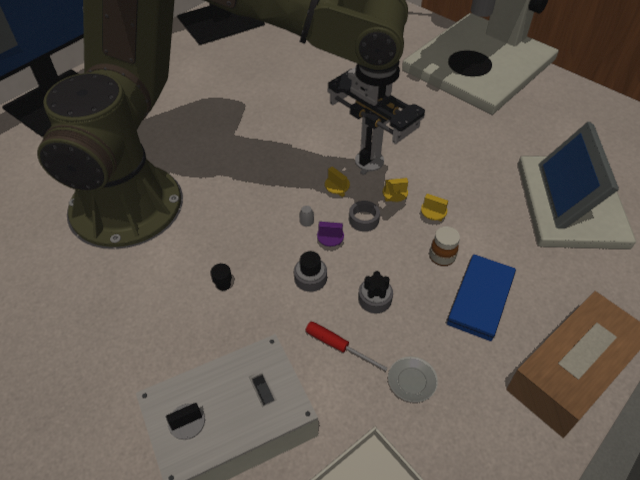

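The stud came free cleanly: the empty ring is at wrist (316,215) and the stud is held upright. I'll carry it to a viewing spot just beyond the slot.

```bash
python3 -m jog '[[-1.5,0.75,0,0,0,0,0],[-3.2,1.6,0,0,0,0,0],[-3.2,1.6,0,0,0,0,0],[-3.2,1.6,0,0,0,0,0],[-3.2,1.6,0,0,0,0,0],[-3.2,1.6,0,0,0,0,0],[-3.2,1.6,0,0,0,0,0],[-3.2,1.6,0,0,0,0,0]]'; python3 -m jog '[[-3.2,1.6,0,0,0,0,0],[-3.2,1.6,0,0,0,0,0],[-3.2,1.6,0,0,0,0,0],[-3.2,1.6,0,0,0,0,0],[-3.2,1.6,0,0,0,0,0],[-3.2,1.6,0,0,0,0,0],[-3.2,1.55,0,0,0,0,0],[-1.7,0.8,0,0,0,0,0]]'; python3 -m jog '[[0,0,0,0,0,-0.12,0],[0,0,0,0,0,-0.14,0],[0,0,0,0,0,-0.14,0],[0,0,0,0,0,-0.14,0],[0,0,0,0,0,-0.14,0],[0,0,0,0,0,-0.14,0],[0,0,0,0,0,-0.14,0],[0,0,0,0,0,-0.14,0]]';python3 -m jog '[[0,0,0,0,0,-0.137,0],[0,0,0,0,0,0,0],[0,0,0,0,0,0,0]]'; python3 -c "
from h import *
go([586,-125,195],158)
c,d=grab('wrist','wrist6')"
```

```text
clock: 5.0
eef_pos: [541.9, 81.8, 193.5]
eef_rot: [-3.139, 0.0, 1.521]
wrist_force: [0.5, -0.1, -1.2]
finger_gap: 13.4
clock: 5.8
eef_pos: [649.2, -165.8, 192.7]
eef_rot: [-3.139, -0.0, 1.519]
wrist_force: [-0.0, 0.4, -0.5]
finger_gap: 14.0
clock: 6.6
eef_pos: [648.8, -163.2, 193.1]
eef_rot: [-3.141, -0.003, 2.627]
wrist_force: [0.2, 0.3, -0.6]
finger_gap: 13.5
clock: 6.9
eef_pos: [649.0, -163.3, 193.8]
eef_rot: [-3.141, -0.002, 2.754]
wrist_force: [-0.2, 0.7, -1.1]
finger_gap: 13.7
now [ 649.  -163.3  193.8] [-1.800e+02 -1.000e-01  1.578e+02] t 6.9 F [-0.2  0.7 -1.1] gap 13.7
shift cm [ 7.28  1.16 -0.1 ] rotvec [-0.    -0.002 -0.004] dist 73.7
```

View pics/wrist6.png

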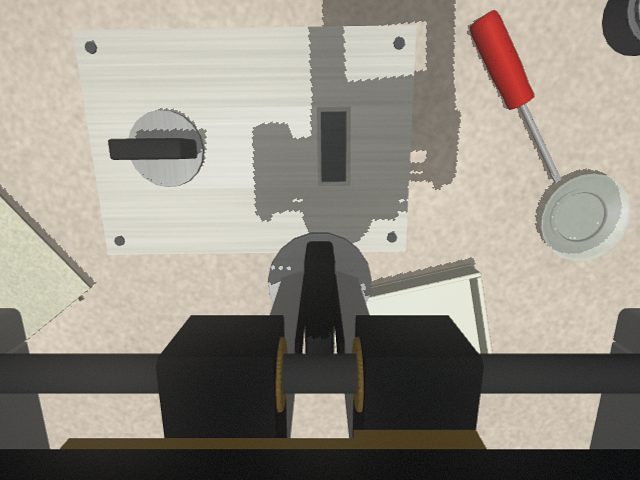

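The slot is at (334,146) in the wrist view, with its long axis nearly vertical and parallel to the held bar. The fixed stud is at (165,148).

Run:
```python
from h import *
c,d=load('wrist6')
cv2.imwrite('pics/crop6.png',np.hstack([cv2.resize(c[95:195,300:365],None,fx=6,fy=6,interpolation=cv2.INTER_CUBIC),cv2.resize(c[225:325,255:320+60],None,fx=3.2,fy=6,interpolation=cv2.INTER_CUBIC)]))
g=cv2.cvtColor(c,cv2.COLOR_BGR2GRAY)
for t in(60,70,80):
    m=(g[95:195,305:365]<t).astype(np.uint8);cs,_=cv2.findContours(m,cv2.RETR_EXTERNAL,cv2.CHAIN_APPROX_NONE)
    k=max(cs,key=cv2.contourArea)+[305,95]; r=cv2.minAreaRect(k.astype(np.float32)); P=np.array([pt(d,*q,77) for q in cv2.boxPoints(r)])
    e1=P[1]-P[0];e2=P[2]-P[1];L=e1 if np.linalg.norm(e1)>np.linalg.norm(e2) else e2
    print(t,r,pt(d,*r[0],77).round(1),np.linalg.norm(e1).round(1),np.linalg.norm(e2).round(1),np.degrees(np.arctan2(L[1],L[0]))%180)
for n,(u,v) in dict(TL=(90.5,47),TR=(399,43),BL=(119.5,240.5),BR=(392,237)).items(): print(n,pt(d,u,v,80).round(1))
```

```text
60 ((332.5, 152.5), (55.0, 23.0), 90.0) [ 588.5 -127.6   77. ] 17.8 42.2 158.7168696755587
70 ((333.0, 146.5), (69.0, 24.0), 90.0) [ 584.4 -125.5   77. ] 18.5 52.5 158.7549110863972
80 ((333.0, 146.0), (70.0, 24.0), 90.0) [ 584.1 -125.3   77. ] 18.5 53.3 158.75491108639716
TL [ 451.8 -263.8   80. ]
TR [534.7 -54.   80. ]
BL [ 587.5 -317.3   80. ]
BR [ 670.1 -107.2   80. ]
```

View pics/crop6.png

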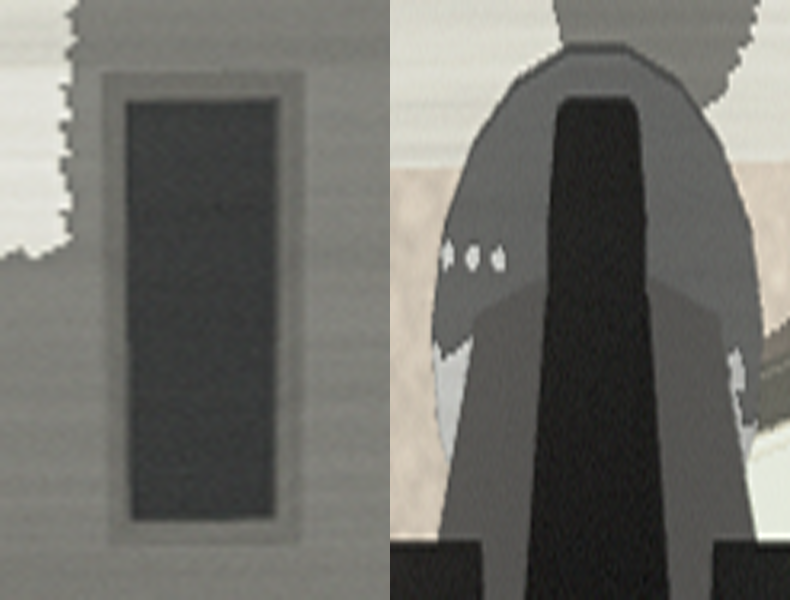

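Run:
```python
from h import *
c,d=load('wrist6')
f=lambda x,y,z:pt(d,x/6+300,y/6+95,z)
P=[f(*q,80) for q in((100,72),(305,72),(302,545),(110,545))]
a=(P[0]+P[1])/2;b=(P[2]+P[3])/2;print('outer C',((a+b)/2).round(1),'L',np.linalg.norm(a-b).round(1),'W',np.linalg.norm(P[0]-P[1]).round(1),np.linalg.norm(P[2]-P[3]).round(1),'yaw',np.degrees(np.arctan2(*(a-b)[[1,0]])).round(1))
Q=[f(*q,77) for q in((126,100),(278,98),(274,519),(131,520))]
print('inner C',(sum(Q)/4).round(1))
s=monitor.read_state();Rm=R.from_euler('xyz',s['eef_rot'])
for z in(179,184): 
    for q in((318.5,232.5),(268,268),(371,268)): print(z,q,Rm.inv().apply(pt(d,*q,z)-s['eef_pos']).round(1))
# bar +x end top edge
for q in((310,241.5),(329,241.5)): print('bar',Rm.inv().apply(pt(d,*q,218)-s['eef_pos']).round(1))
TL,TR,BL,BR=[pt(d,u,v,80) for u,v in((90.5,47),(399,43),(119.5,240.5),(392,237))]
for p,q in((TL,TR),(BL,BR)):print('edge',np.linalg.norm(p-q).round(1),np.degrees(np.arctan2(*(q-p)[[1,0]])).round(1))
print(np.degrees(np.arctan2(*(TL-BL)[[1,0]])),np.degrees(np.arctan2(*(TR-BR)[[1,0]])))
```

```text
outer C [ 585.4 -125.1   80. ] L 59.4 W 25.9 25.6 yaw 158.8
inner C [ 585.2 -125.2   77. ]
179 (318.5, 232.5) [27.5 -0.7 15.1]
179 (268, 268) [  7.2 -29.   15.1]
179 (371, 268) [ 7.2 28.6 15.1]
184 (318.5, 232.5) [28.6 -0.7 10.1]
184 (268, 268) [  8.8 -28.2  10.1]
184 (371, 268) [ 8.8 27.8 10.1]
bar [ 32.1  -4.4 -23.9]
bar [ 32.1   3.9 -23.9]
edge 225.7 68.5
edge 225.7 68.5
158.51475699237432 158.53056224561632
```

The slot centre is (585.3, -125.2) at yaw 158.6. Its outer chamfer measures 59.4 x 25.8 mm against 60 x 26 expected, and the top view agrees within about 2 mm. The stud sits about 1.4 mm back along the tool's x.

```bash
python3 -c "
from h import *
go([584,-124.7,135],158.5)"
```

```text
now [ 649.1 -163.3  194.1] [-1.800e+02 -1.000e-01  1.578e+02] t 6.95 F [-0.3 -0.1  0. ] gap 14.0
shift cm [7.48 1.11 5.92] rotvec [-0.    -0.001 -0.012] dist 96.0
```

```bash
python3 -m jog '[[2.5,0.4,0,0,0,-0.006,0],[2.5,0.4,0,0,0,-0.006,0],[2.48,0.31,0,0,0,0,0],[0,0,2,0,0,0,0],[0,0,2.5,0,0,0,0],[0,0,1.4,0,0,0,0],[0,0,0,0,0,0,0],[0,0,0,0,0,0,0]]'; python3 -c "
from h import *
go([584,-124.7,95],158.5)
c,d=grab('wrist','wrist7');grab('scene','scene7')
cv2.imwrite('pics/crop7.png',np.vstack([cv2.resize(c[100:340,180:460],(560,340)),cv2.resize(cv2.imread('pics/scene7.png')[330:430,190:340],(420,250))[:, :].repeat(1,axis=1) if False else cv2.resize(cv2.imread('pics/scene7.png')[280:430,150:400],(560,250))]))"
```

```text
clock: 7.75
eef_pos: [584.1, -125.5, 136.5]
eef_rot: [3.142, 0.0, 2.769]
wrist_force: [-0.2, -0.2, -0.3]
finger_gap: 13.3
now [ 584.1 -125.5  136.5] [180.    0.  158.6] t 7.75 F [-0.2 -0.2 -0.3] gap 13.3
shift cm [0.04 0.07 4.15] rotvec [0.    0.    0.003] dist 41.5
```

View pics/crop7.png

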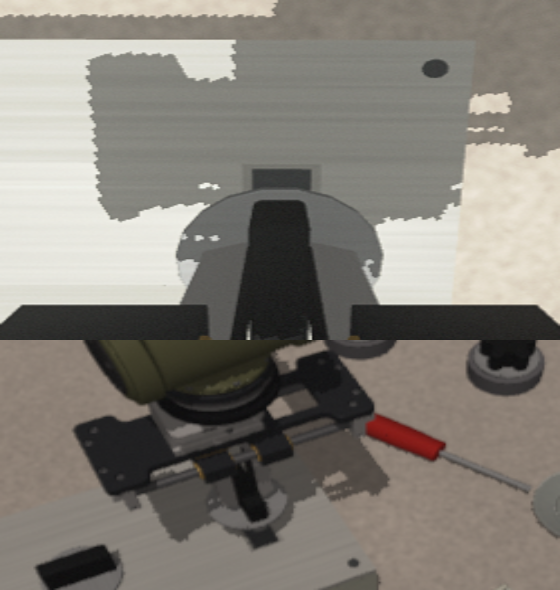

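The bar is lined up with the slot, whose far end shows just past the flange. I'll insert it slowly and stop 2 mm short of seating.

```bash
python3 -m jog '[[0.04,0.07,1,0,0,0,0],[0,0,0.8,0,0,0,0],[0,0,0.5,0,0,0,0],[0,0,0,0,0,0,0]]'; python3 -m jog '[[0,0,0.5,0,0,0,0],[0,0,0.5,0,0,0,0],[0,0,0.5,0,0,0,0],[0,0,0.1,0,0,0,0],[0,0,0,0,0,0,0]]'
```

```text
clock: 8.25
eef_pos: [583.3, -124.5, 111.9]
eef_rot: [-3.141, -0.002, 2.77]
wrist_force: [0.5, 0.8, -1.4]
finger_gap: 13.6
clock: 8.75
eef_pos: [583.6, -124.6, 96.7]
eef_rot: [-3.142, -0.0, 2.77]
wrist_force: [0.9, -0.1, -1.7]
finger_gap: 13.7
```

The foot went in without contact. Now small steps down until it touches.

```bash
python3 -m jog '[[0,0,0.1,0,0,0,0],[0,0,0.1,0,0,0,0],[0,0,0,0,0,0,0]]'; python3 -m jog '[[0,0,0.05,0,0,0,0],[0,0,0,0,0,0,0]]';python3 -m jog '[[0,0,0.05,0,0,0,0],[0,0,0,0,0,0,0]]'
```

```text
clock: 9.05
eef_pos: [583.8, -124.7, 95.1]
eef_rot: [3.142, 0.0, 2.77]
wrist_force: [0.4, -0.2, 1.1]
finger_gap: 13.3
clock: 9.25
eef_pos: [583.9, -124.7, 95.1]
eef_rot: [3.142, 0.001, 2.77]
wrist_force: [-2.9, 0.4, 5.9]
finger_gap: 13.8
clock: 9.45
eef_pos: [583.9, -124.7, 95.1]
eef_rot: [3.142, 0.001, 2.77]
wrist_force: [-5.2, 1.1, 10.6]
finger_gap: 13.8
```

Seated: TCP z stays at 95.1, as predicted, while the force rises to about 10 N. I'll ease off slightly and turn a quarter about the stud's axis.

```bash
python3 -m jog '[[0,0,-0.05,0,0,0,0],[0,0.02,0,0,0,0.14,0],[0,0.02,0,0,0,0.14,0],[0,0.02,0,0,0,0.14,0],[0,0.02,0,0,0,0.14,0],[0,0.02,0,0,0,0.14,0],[0,0.02,0,0,0,0.14,0]]'; python3 -m jog '[[0,0.02,0,0,0,0.14,0],[0,0.02,0,0,0,0.14,0],[0,0.02,0,0,0,0.14,0],[0,0.02,0,0,0,0.14,0],[0,0.02,0,0,0,0.14,0],[0,0,0,0,0,0.033,0],[0,0,0,0,0,0,0],[0,0,0,0,0,0,0]]'; python3 -c "
from h import *
go([585.8,-123.9,95],68.6)
c,d=grab('wrist','wrist8')"
```

```text
clock: 10.15
eef_pos: [584.9, -123.9, 95.1]
eef_rot: [3.141, 0.001, 1.924]
wrist_force: [-0.6, -0.8, 4.9]
finger_gap: 13.8
clock: 10.95
eef_pos: [585.9, -123.8, 95.1]
eef_rot: [3.14, -0.0, 1.198]
wrist_force: [-0.8, -0.4, 5.6]
finger_gap: 13.8
now [ 585.9 -123.8   95.1] [179.9  -0.   68.6] t 10.95 F [-0.8 -0.4  5.6] gap 13.8
shift cm [-0.01 -0.    0.01] rotvec [ 0.001 -0.     0.001] dist 0.1
```

View pics/wrist8.png

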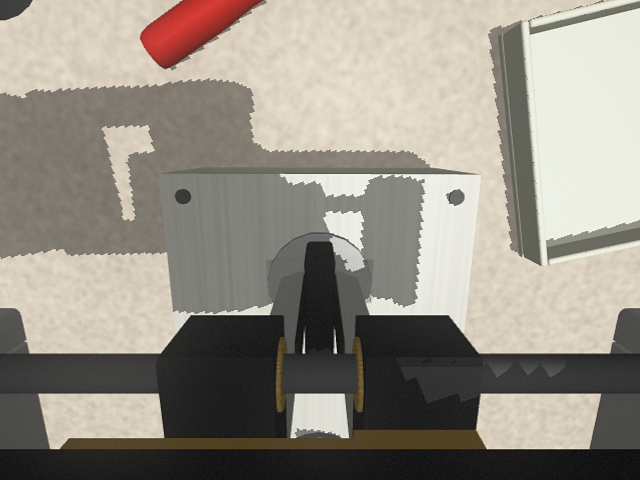

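The slot's ends show on either side of the flange, so the grip stands across it. Releasing and backing straight up.

```bash
python3 -m jog '[[0,0,0,0,0,0,40],[0,0,0,0,0,0,50],[0,0,0,0,0,0,50],[0,0,0,0,0,0,50],[0,0,0,0,0,0,50]]'; python3 -m jog '[[0,0,-1,0,0,0,50],[0,0,-2,0,0,0,50],[0,0,-3,0,0,0,50],[0,0,-3,0,0,0,50],[0,0,-2,0,0,0,50],[-3,0,0,0,0,0,50],[-3,0,0,0,0,0,50],[0,0,0,0,0,0,50]]'
python3 - <<'E'
from h import *
c,d=grab('wrist','wrist9');grab('scene','scene9');grab('top','top9');go([585,-125,95],68)
s=cv2.imread('pics/scene9.png')
cv2.imwrite('pics/crop9.png',cv2.resize(s[330:450,130:330],(800,480),interpolation=cv2.INTER_CUBIC))
E
```

```text
clock: 11.5
eef_pos: [585.4, -123.6, 94.3]
eef_rot: [-3.141, 0.0, 1.197]
wrist_force: [-0.2, 0.1, 0.1]
finger_gap: 46.5
clock: 12.3
eef_pos: [562.7, -182.0, 205.4]
eef_rot: [3.141, 0.0, 1.194]
wrist_force: [0.1, 0.3, 0.4]
finger_gap: 47.0
now [ 563.7 -179.1  204.9] [180.   -0.   68.6] t 12.45 F [-0.1 -0.3  0.3] gap 47.1
shift cm [ 5.81 -0.   10.99] rotvec [ 0.   -0.    0.01] dist 124.3
```

View pics/wrist9.png

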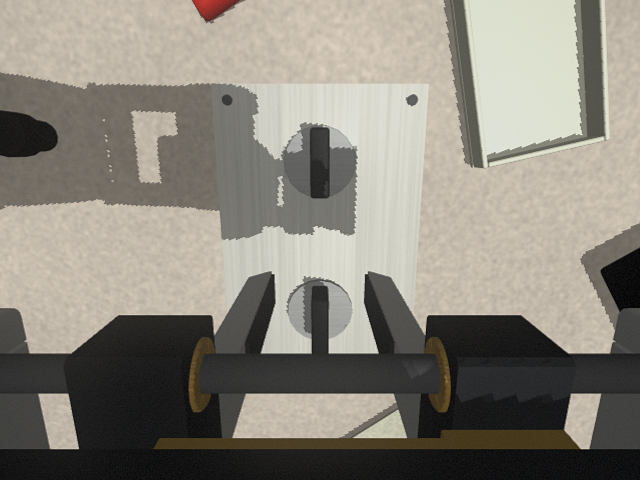

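View pics/scene9.png

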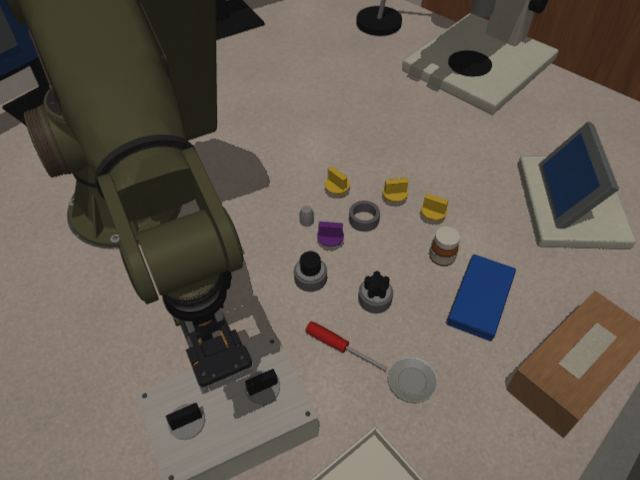

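The stud is at wrist (319,162), parallel to the fixed stud at (320,310), with its flange flat. The pins are still in their holders. One last check in numbers.

Run:
```python
from h import *
c,d=load('wrist9')
g=cv2.cvtColor(c,cv2.COLOR_BGR2GRAY)
m=(g[115:210,290:350]<60).astype(np.uint8);k=max(cv2.findContours(m,0,cv2.CHAIN_APPROX_NONE)[0],key=cv2.contourArea)+[290,115]
r=cv2.minAreaRect(k.astype(np.float32));P=np.array([pt(d,*q,119) for q in cv2.boxPoints(r)]);e1=P[1]-P[0];e2=P[2]-P[1];L=e1 if np.linalg.norm(e1)>np.linalg.norm(e2) else e2
print(r,pt(d,*r[0],119).round(1),np.linalg.norm(e1),np.linalg.norm(e2),np.degrees(np.arctan2(L[1],L[0]))%180)
print('flange',pt(d,320,160,85).round(1),'w',np.linalg.norm(pt(d,283,162,85)-pt(d,356.5,162,85)))
print(order.sign_off())
```

```text
((319.4999694824219, 162.5), (18.999996185302734, 68.99998474121094), 0.0) [ 585.2 -124.5  119. ] 48.07814907196081 13.239750268072646 68.07790071614725
flange [ 586.  -123.8   85. ] w 59.08280805375971
the job is handed in; nothing more can be done
None
```

The stud is in the open slot with its flange seated on the cover, turned a quarter so the grip stands across the slot, and released. I handed the job in at about 12.5 s of the 42 s allowed. No verdict is reported.

**How it went:** I took the bar-grip stud from its ring and lowered it into the slot. It stopped at TCP z 95.1 mm, as predicted, and the force rose to about 10 N. I then turned it 90° about its own axis, let go and backed off.

**Last checks:**
- **Grip angle:** about 68° against a slot at 158.6°, so square within about 1°.
- **Position:** the bar is at (585, -124.5), within 1 mm of the measured slot centre.
- **Flange:** its apparent width is 59 mm against 58 mm, which fits lying flat at the height of the cover.
- **Bystanders:** the round and star pins and the purple and yellow look-alikes look undisturbed.

**Disagreement:** the scene camera put the slot about 5 mm off in y from the top view. I used the wrist view, which agreed with the top view within about 2 mm. No check failed.

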